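# Pick a polished ring off the drying rack with sprung tongs and hold it over the dish

## Task

The polished rings are dry and must not be touched with bare fingers: take the sprung tongs off their rest, close their jaws on the plain broad band (the one ring on the rack without studs) and lift it off its pedestal. Carry it over the small dish and finish there while still holding: the tongs in the gripper, the ring pinched in the jaws, still, and at least 10 cm above the dish's rim. Leave the two studded rings on their pedestals and do not push the dish or the other things about.

Things in the scene. Friction and masses are not known exactly. Their poses are not given: they have to be found in the camera images.
- tongs: Steel tongs lying level on their rest, 185 mm long, about 0.12 kg. Origin midway between the two black grip plates, 75 mm above the surface while on the rest; x points along the tongs to the jaws, z up. Two sprung arms turn about a pin at x -90 mm and spread towards the jaws, where they bend straight down.
- tongs_grip (a point): Where to grip the tongs, at their origin: from above, fingers closing across the tongs' y on the two black plates. Each plate is 30 mm long (x -15 to 15), 22 mm tall (z -11 to 11). Over the outside the pair measures 45 mm open; 41 mm holds the tongs with the jaws still about 37 mm apart; at 29 to 31 mm the jaws are on a 22 mm ring; 24 mm is the end.
- tongs_jaws (a point): Point midway between the jaws, at half their height: 80 mm ahead of the tongs' origin (x) and 45 mm below it. Jaws: upright shallow V plates 14 mm tall (7 mm above and below this point) in which a ring centres itself. About 48 mm between them when open, the outside 31 mm from this point.
- tongs_left (a joint): How far each arm of the tongs has turned, rad (both turn alike): 0 = open, 0.08 to 0.095 = jaws closed on the 22 mm ring, 0.12 = as far as they go. A spring opens them: it takes 7 N on the plates to begin closing, 11 N at the ring. Pinch a ring by commanding the gripper well below 29 mm (say 20 mm) with 40 to 60 N.
- rest: Fixed rest of the tongs: base 150 x 100 mm (top 12 mm high), a wooden post 76 mm behind its origin and a steel crossbar 45 mm ahead of it (x as the tongs'), tops 70 mm high; bar ends 44 mm to each side stand up to 80 mm. Free space between for fingers beside the plates. Lift the tongs straight up 60 mm or more before moving off. Origin under the tongs' origin, at the surface.
- rack: Fixed drying rack: wooden base 44 mm (x) x 190 mm (y), top 12 mm above the surface, with three upright pedestals in a row along its y axis, at y -75, 0 and 75 mm, each with a white cap 19 mm across, its top 34 mm above the surface; one ring lies flat on each. Origin in the middle, at the surface.
- ring_2: The ring to take: plain broad grey metal band without studs, 22 mm across, 8 mm high, about 12 g, lying flat and centred on one of the pedestals (which one varies). Origin at the centre of its underside, z up.
- ring_1: Golden ring with black studs, 22 mm across, 5 mm high, on another pedestal; stays there. Origin at the centre of its underside.
- ring_3: Silvery ring with pearl studs, 22 mm across, 6 mm high, on another pedestal; stays there. Origin at the centre of its underside.
- dish: Small round white dish, 82 mm across, 22 mm high, open upward, standing on the surface. Origin at the centre of its underside.
- tweezers: Bystander: steel tweezers, 138 mm long, lying on the surface.
- loupe: Bystander: small folding loupe 35 x 29 x 14 mm.
- pen: Bystander: pen 145 mm long lying on the surface.
- ring_box_0: Bystander: red ring box 55 x 52 x 45 mm at the back left.
- jar: Bystander: jar with blue lid, 58 mm across, 82 mm high, at the back left.

How it is judged (in metres and radians):
On the way, in this order (a step that is already met when the one before it is completed fails the run):
1. the tongs are lifted off their rest by the gripper, jaws still open (height (world z) of tongs above 0.1 m and contact force between the fingers and tongs above 1 N and contact force between tongs and rest below 0.05 N and value of joint tongs_left below 0.055 rad), for 0.2 s.
2. the jaws have closed on the plain band and lifted it off its pedestal (value of joint tongs_left between 0.055 and 0.11 rad and distance between ring_2 and tongs_jaws below 0.018 m and contact force between ring_2 and tongs above 0.5 N and height (world z) of ring_2 above 0.055 m and contact force between ring_2 and rack below 0.02 N), for 0.2 s.
At the end, for the whole second after the job is handed in: Gripper squeezes the tongs (over 5 N); jaws closed on the plain band (joint 0.055 to 0.11, ring within 18 mm of the jaw point); ring still (under 3 cm/s), underside over 12 cm above the surface, centre within 40 mm of the dish centre horizontally; tongs touch neither rest, rack nor dish (value of joint tongs_left between 0.055 and 0.11 rad and distance between ring_2 and tongs_jaws below 0.018 m and contact force between ring_2 and tongs above 0.5 N and height (world z) of ring_2 above 0.12 m and horizontal distance between ring_2 and dish below 0.04 m and contact force between the fingers and tongs above 5 N and linear speed of ring_2 below 0.03 m/s and contact force between tongs and rest below 0.05 N and contact force between tongs and rack below 0.05 N and contact force between tongs and dish below 0.05 N); the arm keeps its last pose, push and grip.
It fails at once if the gripper or arm touches a ring (contact force between any of the fingers, the arm and ring_1 above 0.2 N or contact force between any of the fingers, the arm and ring_2 above 0.2 N or contact force between any of the fingers, the arm and ring_3 above 0.2 N).
It fails at once if a studded ring is shifted by more than 5 mm (distance of any of ring_1, ring_3 from where it was at the start of the episode above 0.005 m).
It fails at once if the dish or a bystander is pushed by more than 15 mm (distance of any of dish, tweezers, loupe, pen, ring_box_0, jar from where it was at the start of the episode above 0.015 m).
It also fails if it takes over 45 s, if anything falls off the work surface, if the arm or the gripper's body presses on something with over 40 N, if the wrist force passes 120 N, or if a joint passes its speed limit or range.

## Robot

A 7-joint arm with a two-finger parallel gripper is mounted at the origin on a cart in front of the work surface, level with it; the furniture and walls round the work are solid. World frame = base frame: x ahead of the robot, y to its left, z up, the work surface at z = 0. Lengths are in mm, angles in rad, forces in N, time in s.
With the tool pointing down it reaches from about 425 to 825 mm from the base axis. Payload 3.6 kg.
Tool frame: the origin (TCP) lies midway between the tips of the shut fingers; the grasp point (between the pads) lies 19 mm behind it; z points along the fingers, y is the line along which they close (so a half turn about z gives the same grasp; the last joint's range is limited). The gripper opens to 85 mm and grips with 20 to 120 N. Pads are 22 mm wide; open, the fingers measure 114 mm over their backs; the gripper's body (76 mm by 85 mm) begins 54 mm behind the grasp point. The pads swing forward as they close: fully open they stand 13 mm farther back than shut.
Start: joints at [-1.274, 0.615, -0.013, 1.423, 0.008, 1.103, -0.04], TCP at [206.161, 616.409, 231.297] pointing down, gripper open.
Joint ranges: [-3.12, 3.12], [-0.3, 2.06], [-1.34, 1.32], [0.26, 2.42], [-1.36, 4.5], [0.01, 1.98], [-2.84, 2.84]. Speed limits (rad/s): [2.79, 2.79, 3.14, 3.14, 3.14, 3.14, 3.14].

## Interface

Orientations are given as [roll, pitch, yaw] about the fixed x, y, z axes, in that order (R = Rz(yaw) Ry(pitch) Rx(roll)).
In Python, from plant import robot gives the robot as it stands. The module is installed in compiled form; this text tells all that it offers.
- The arm moves only by the tool servo_tool, never from a script. Its argument "rows" is a list of rows, each a list of 7 numbers: the opening, from -1 (shut) to 1 (fully open), so that 0 is half open, then the shift along the tool's x, y, z normalised to -1 to 1, where 1 is 25 mm, then the turn, a rotation vector about the tool's x, y, z normalised to -1 to 1, where 1 is pi/4 rad. A call has 1 to 8 rows; each row shifts and turns the commanded pose from where the row before left it, along the tool's axes as they then stand; what a row does not reach is not made up. A row lasts 1/8 s, in which the tool goes at most 62.5 mm and 10.7 degrees, less where a joint would pass 70% of its speed; a pose out of reach is approached as far as the arm can. A call with a number of a shift or a turn outside -1 to 1 is refused whole. A call with a gripper value outside its range is refused whole. The fingers move at their own pace and stop on an object; "force" is the grip in N (left out, the last holds). Time passes only in rows, so rows that do not move let the fingers close. It gives the time, the measured TCP pose, the force, the opening and the grip force at its end, in the units of the state.
- robot.read_state(): the state, without advancing time (a new reading comes with each control period).
- robot.get_image(name): name is "side" or "top"; returns a dict with "color" (384x512x3 uint8, red, green, blue), "range_z" (384x512 float32, mm along the optical axis (not along the pixel's ray), 0 where there is no reading), "fov_y" (degrees; the focal length in pixels is half the picture's height over the tangent of half this angle, whatever the lens; pixels are square), "cx", "cy" (the principal point, pixels), "rvec" (rotation vector, rad) and "tvec" (3), from world to camera coordinates, as OpenCV has them. Camera axes: x right, y down, z forward; pixel columns grow to the right and rows downward; lengths in mm; the calibration is good to about 2 mm. A picture is of the moment at which its call begins.
- robot.finish_job(): hands the job in; it is judged then, once.
The state is a dict: "t": time; "qpos": joint angles; "qd": joint speeds; "joint_efforts": joint torques, N m; "ee_pos": TCP position; "orientation": TCP orientation; "contact_force": force on the tool from outside, world axes, zero at the start; "torque": the same for the moment, N m; "grip_width": opening from 0.0 (shut) to 1.0 (fully open); "gripper_force": force on a finger pad.
Only numpy, scipy, OpenCV 4.12 (cv2) and the standard library are available. Lean on these libraries where they do the work, as an engineer would, in place of code of your own. Each camera call takes 0.05 s, during which the arm holds its last target. There are 200 camera calls.

## Working session

There is one attempt and no reset: what is moved stays moved. The work goes in short steps, Python scripts to look and compute and a tool call to move; the robot and the scene stay as the last step left them, time stands still between calls to the robot, and variables do not carry over. Pictures are saved under pics/ and viewed, at most 10 in all, crops included, and the job is handed in when it is done.

Besides the shell and the picture viewer there is one more tool, called after ">>>" by a JSON object that holds its "op" and its "data", one argument or row to a line. servo_tool: Moves the arm, as the interface text tells. Scaled input: -1 to 1 covers 25 mm each way for a shift and pi/4 rad each way for a turn. Its arguments: {"type":"object","properties":{"rows":{"type":"array","items":{"type":"array","items":{"type":"number","minimum":-1,"maximum":1}}},"force":{"type":"number"}},"required":["rows"]}

```bash
mkdir -p pics
cat > h.py <<'E'
import numpy as np, cv2
from plant import robot
def cam(n):
    d=robot.get_image(n); d['R']=cv2.Rodrigues(np.array(d['rvec'],float))[0]; d['t']=np.array(d['tvec'],float).ravel()
    d['f']=192/np.tan(np.radians(d['fov_y'])/2); return d
def ray(d,u,v,z):
    c=-d['R'].T@d['t']; r=d['R'].T@np.array([(u-d['cx'])/d['f'],(v-d['cy'])/d['f'],1.]); return c+r*(z-c[2])/r[2]
def cloud(d):
    v,u=np.mgrid[:384,:512]; z=d['range_z']; P=np.stack([(u-d['cx'])/d['f']*z,(v-d['cy'])/d['f']*z,z],-1)
    W=(P-d['t'])@d['R']; W[z==0]=np.nan; return W
E
python3 - <<'E'
from h import *
for n in('top','side'):
    d=cam(n); cv2.imwrite(f'pics/{n}0.png',cv2.resize(d['color'][:,:,::-1],(800,600),interpolation=cv2.INTER_CUBIC)); np.save(n+'0.npy',{k:np.array(v) for k,v in d.items()},allow_pickle=True)
    print(n,d['f'],-d['R'].T@d['t'],d['R'][2],(d['range_z']==0).mean())
print(robot.read_state())
E
```

```text
top 352.57649907691746 [ 391.04387632   13.62641644 1114.4823653 ] [ 0.14777323  0.01734713 -0.98886913] 0.003931681315104167
side 376.7293668236389 [  34.43964562 -732.23633379  420.04536561] [ 0.53112998  0.78112027 -0.3282561 ] 0.0037384033203125
{'t': 0.1, 'qpos': array([-1.27449123,  0.61582507, -0.01263318,  1.42473128,  0.00811254,
        1.10340953, -0.04036477]), 'qd': array([ 0.00127973, -0.00126426, -0.00023698, -0.0042391 ,  0.00183295,
       -0.0016613 , -0.00053157]), 'joint_efforts': array([ 1.22591773e-03, -4.70386040e+01,  2.60365298e-01, -1.71572381e+01,
        1.01907799e-02,  5.85979375e-03,  2.55564436e-05]), 'ee_pos': array([205.96426309, 615.78251064, 230.25472264]), 'orientation': array([-3.13926991e+00,  3.04889922e-05,  2.81890753e+00]), 'contact_force': array([ 1.11900561, -0.26767653, -0.39720343]), 'torque': array([-0.01071726,  0.00664644,  0.0012877 ]), 'gripper_force': 0.0, 'grip_width': 0.997081483276837}
```

View pics/top0.png

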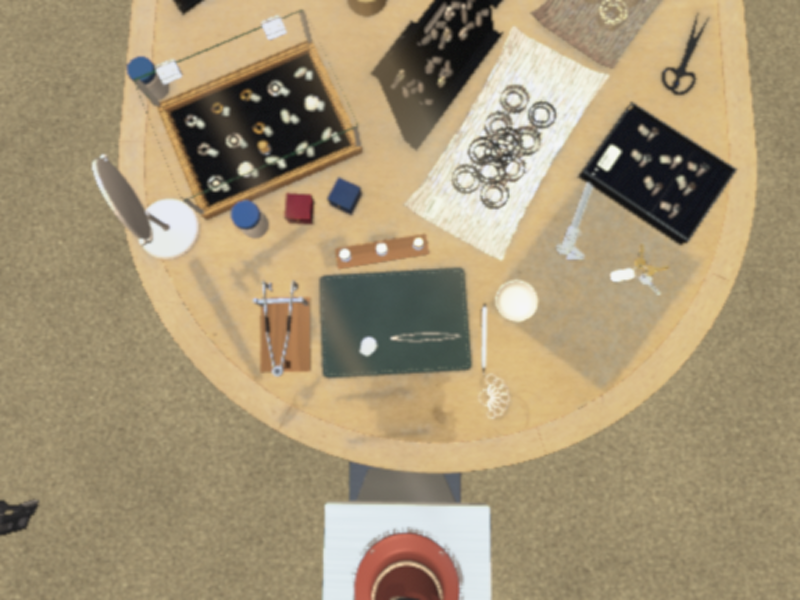

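View pics/side0.png

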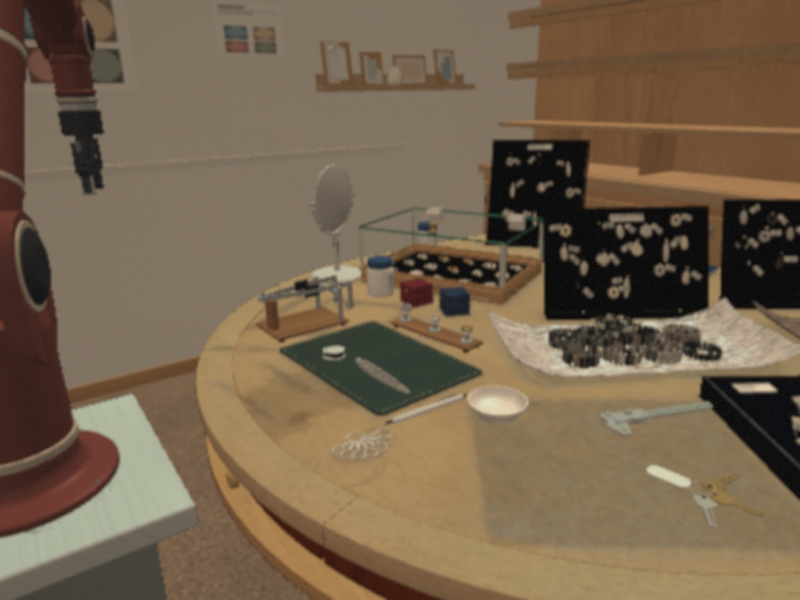

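Top view (800x600): tongs about (278,330) with the jaws up the picture, rack (381,250) with three caps, dish (517,300). The side view shows the rings at about (405,312), (435,322) and (466,335). I'll crop closer and measure.

Run:
```python
from h import *
T=np.load('top0.npy',allow_pickle=True).item();S=np.load('side0.npy',allow_pickle=True).item()
a=T['color'][145:245,155:285,::-1];b=S['color'][175:225,235:315,::-1];c=S['color'][172:217,158:230,::-1]
r=lambda i,w,h:cv2.resize(i,(w,h),interpolation=cv2.INTER_CUBIC)
cv2.imwrite('pics/c.png',np.hstack([r(a,455,350),np.zeros((350,5,3),np.uint8),np.vstack([r(b,340,200),r(c,340,150)])]))
for nm,d in(('T',T),('S',S)):
    d={k:(v.item() if v.ndim==0 else v) for k,v in d.items()}; W=cloud(d);C=d['color'].astype(int)
    hsv=cv2.cvtColor(d['color'],cv2.COLOR_RGB2HSV).astype(int)
    def blobs(m,z,name,mn=6):
        n,l,s,ce=cv2.connectedComponentsWithStats(m.astype(np.uint8))
        for i in range(1,n):
            if s[i,4]>=mn: print(nm,name,s[i,4],ce[i].round(1),ray(d,*ce[i],z).round(1)[:2],np.nanmedian(W[l==i],0).round(0))
    X,Y,Z=W[...,0],W[...,1],W[...,2]
    R=(X>350)&(X<800)&(abs(Y)<330)
    blobs(R&(Z>28)&(Z<60)&(X>560)&(X<700)&(Y>-80)&(Y<140),38,'caps')
    blobs(R&(hsv[...,2]>150)&(hsv[...,1]<70)&(Y<-80)&(Y>-260)&(Z>-5)&(Z<30)&(X>450)&(X<650),20,'dish',80)
    blobs(R&(Z>55)&(Z<95)&(Y>130)&(Y<270)&(X<640),75,'tongs')
    blobs(R&(Z>55)&(Z<95)&(Y>130)&(Y<270)&(X<640)&(hsv[...,2]<70),75,'dark',3)
    # rack base wood
    m=R&(Z>5)&(Z<20)&(X>560)&(X<700)&(Y>-80)&(Y<140)
    blobs(m,12,'base',60)
    if nm=='T':
        n,l,s,ce=cv2.connectedComponentsWithStats(m.astype(np.uint8));i=1+np.argmax(s[1:,4]);v,u=np.where(l==i)
        print(np.array([ray(d,*p,12)[:2] for p in cv2.boxPoints(cv2.minAreaRect(np.c_[u,v].astype(np.float32)))]).round(1))
```

```text
T caps 22 [283.9 145.6] [692.2 -69.8] [693. -71.  33.]
T caps 35 [266.9 154.6] [662.8 -16.7] [663. -17.  36.]
T caps 34 [243.3 158.3] [650.1  57.1] [651.  58.  35.]
T caps 40 [219.7 162. ] [637.7 130.9] [639. 131.  35.]
T dish 599 [330.2 192.1] [ 548.9 -215.3] [ 551. -218.    9.]
T dish 112 [309.5 209.5] [ 493.6 -150.3] [ 495. -153.    6.]
T tongs 298 [180. 212.] [476.6 240.8] [479. 238.  77.]
T dark 6 [171.  208.5] [486.7 267.9] [487. 267.  77.]
T base 653 [245.5 160.5] [649.2  50.9] [648.  47.  12.]
T base 113 [257.2 180.2] [585.5  13.1] [587.  17.   6.]
T base 125 [275.3 181.4] [582.5 -44.5] [582. -44.   6.]
T base 98 [228.5 182.2] [578.2 103.9] [577. 101.   6.]
[[659.  146.7]
 [691.1 -35.3]
 [644.6 -42.8]
 [612.7 138.1]]
S caps 39 [259.3 197.2] [636.4 127.7] [635. 125.  40.]
S caps 39 [277.9 203.6] [647.8  52.8] [649.  52.  38.]
S caps 41 [298.4 210.5] [659.7 -21.4] [660. -20.  37.]
S caps 10 [320.1 213.9] [689.3 -73.6] [694. -70.  36.]
S dish 549 [318.2 256.7] [ 549.7 -213.9] [ 561. -203.   13.]
S dish 94 [279.7 258.3] [ 478.8 -170.3] [ 492. -155.    9.]
S tongs 446 [193.3 186.6] [476.5 236.1] [479. 232.  76.]
S dark 58 [195. 183.] [495.7 264. ] [488. 266.  81.]
S dark 14 [199.6 187.9] [486.1 213.8] [493. 226.  70.]
S base 461 [280.  212.9] [648.9  44.6] [646.  42.  14.]
S base 575 [268.9 224. ] [577.7   1.5] [585.   8.   6.]
```

View pics/c.png

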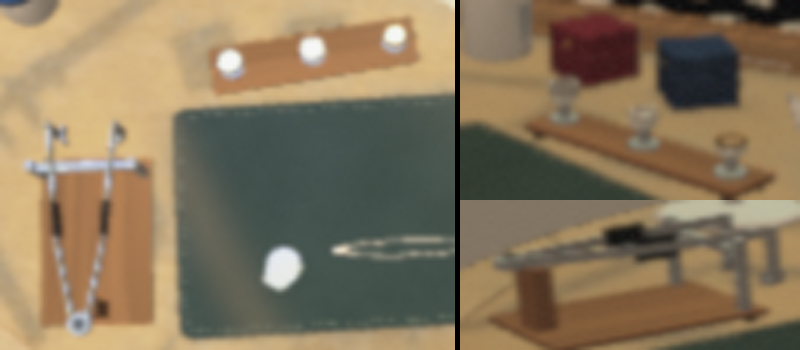

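Left ring (side crop about (565,90)) looks plain grey and reads tallest, the right one is golden, the middle pale. I'll check this with an enlarged view and fit the tongs.

Run:
```python
from h import *
T=np.load('top0.npy',allow_pickle=True).item();S=np.load('side0.npy',allow_pickle=True).item()
b=S['color'];tiles=[b[y-11:y+11,x-11:x+11,::-1] for x,y in((259,199),(278,205),(298,212))]
t=T['color'];tt=[t[y-11:y+11,x-11:x+11,::-1] for x,y in((220,162),(243,158),(267,155))]
cv2.imwrite('pics/r.png',np.vstack([np.hstack([cv2.resize(i,(220,220),interpolation=cv2.INTER_NEAREST) for i in q]) for q in(tiles,tt)]))
for nm,d in(('T',T),('S',S)):
    d={k:(v.item() if v.ndim==0 else v) for k,v in d.items()}; W=cloud(d);X,Y,Z=np.moveaxis(W,-1,0);V=d['color'].max(-1)
    for (x,y) in((637,130),(649,55),(661,-19)):
        m=np.hypot(X-x,Y-y)<16; m&=Z>30; print(nm,'ring',y,m.sum(),np.nanpercentile(Z[m],[50,80,95]).round(1),d['color'][m&(Z>36)].mean(0).round())
    m=(Z>55)&(Z<100)&(Y>130)&(Y<300)&(X>370)&(X<600)
    for x0 in range(385,580,12):
        q=m&(X>=x0)&(X<x0+12)
        if q.sum(): y=Y[q]; L=y[y>239];R_=y[y<=239]; print(nm,x0+6,q.sum(),'y',y.min().round(0),y.max().round(0),'means',L.mean().round(1) if L.size else 0,R_.mean().round(1) if R_.size else 0,'z',Z[q].mean().round(0),'darkX',X[q&(V<80)].round(0)[:6],Y[q&(V<80)].round(0)[:6])
    # rest base
    b=(Z>5)&(Z<20)&(Y>150)&(Y<310)&(X>370)&(X<580)
    v,u=np.where(b);P=np.array([ray(d,i,j,12)[:2] for i,j in zip(u,v)]).astype(np.float32);print(cv2.minAreaRect(P),len(P))
```

```text
T ring 130 40 [35.1 42.1 44. ] [208. 200. 187.]
T ring 55 34 [35.2 38.8 41.2] [225. 221. 212.]
T ring -19 35 [36.2 39.8 42.5] [222. 211. 189.]
T 391 5 y 240.0 251.0 means 245.4 0 z 78.0 darkX [] []
T 403 34 y 237.0 258.0 means 247.0 237.6 z 79.0 darkX [] []
T 415 38 y 234.0 256.0 means 248.8 236.2 z 72.0 darkX [] []
T 427 20 y 234.0 258.0 means 253.2 236.1 z 74.0 darkX [] []
T 439 12 y 232.0 261.0 means 259.6 234.0 z 79.0 darkX [] []
T 451 13 y 230.0 266.0 means 262.8 231.9 z 77.0 darkX [] []
T 463 13 y 228.0 269.0 means 265.9 229.5 z 78.0 darkX [] []
T 475 18 y 227.0 270.0 means 267.6 228.2 z 77.0 darkX [479.] [266.]
T 487 24 y 227.0 272.0 means 269.0 228.0 z 82.0 darkX [490. 491. 491. 488. 488. 485.] [268. 269. 227. 268. 228. 267.]
T 499 22 y 226.0 272.0 means 270.0 228.0 z 81.0 darkX [499. 501. 496. 497. 493. 494.] [269. 270. 269. 269. 269. 269.]
T 511 12 y 226.0 274.0 means 272.6 226.7 z 79.0 darkX [] []
T 523 15 y 225.0 275.0 means 273.9 226.1 z 76.0 darkX [] []
T 535 103 y 203.0 298.0 means 270.6 220.7 z 71.0 darkX [] []
T 547 15 y 203.0 280.0 means 277.2 215.3 z 78.0 darkX [] 
[... 1031 characters left out ...]
 267.]
S 499 42 y 224.0 273.0 means 269.8 226.6 z 79.0 darkX [498. 496. 500. 503. 495. 499.] [267. 271. 271. 270. 268. 270.]
S 511 24 y 225.0 275.0 means 273.3 226.9 z 77.0 darkX [507. 507. 510. 505.] [274. 274. 273. 228.]
S 523 25 y 221.0 277.0 means 273.5 226.1 z 77.0 darkX [524.] [273.]
S 535 73 y 201.0 298.0 means 277.6 214.3 z 73.0 darkX [529.] [278.]
S 547 26 y 204.0 280.0 means 276.4 217.8 z 76.0 darkX [] []
S 559 24 y 220.0 279.0 means 277.6 223.7 z 77.0 darkX [] []
S 571 40 y 218.0 285.0 means 279.9 222.6 z 71.0 darkX [] []
S 583 2 y 225.0 226.0 means 0 225.7 z 70.0 darkX [] []
((471.53570556640625, 217.1856689453125), (185.66539001464844, 176.31549072265625), 7.867203235626221) 870
```

View pics/r.png

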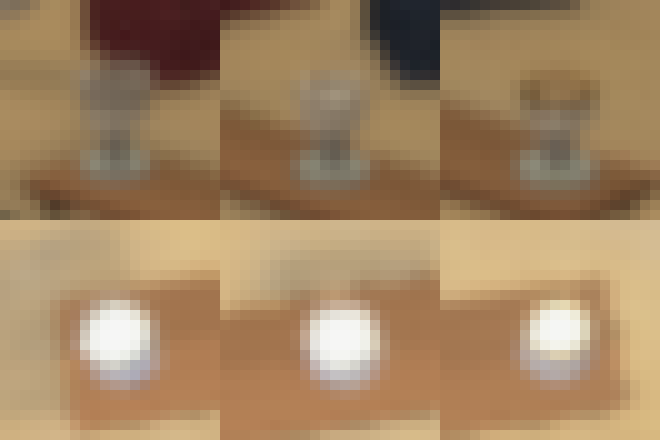

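The left ring (column 1: plain, grey, tallest) is ring_2, at about (638,130). Tongs origin is about (493,248.5), yaw 0.033. Moving over the tongs.

>>> {"op": "servo_tool", "data": {
  "rows": [
    [0.5,0,0,0,0,0,-0.227],
    [0.5,0,0,0,0,0,-0.227],
    [0.5,-0.687,-0.941,0,0,0,0],
    [0.5,-0.687,-0.941,0,0,0,0],
    [0.5,-0.687,-0.941,0,0,0,0],
    [0.5,-0.687,-0.941,0,0,0,0],
    [0.5,-0.687,-0.941,0,0,0,0],
    [0.5,-0.687,-0.941,0,0,0,0]
  ],
  "force": 30
}}

```text
t: 1.1
ee_pos: [314.3, 477.7, 230.8]
orientation: [-3.141, -0.001, -3.108]
contact_force: [-0.4, 0.7, 0.0]
grip_width: 0.751
gripper_force: 0.0
```

>>> {"op": "servo_tool", "data": {
  "rows": [
    [0.5,-0.687,-0.941,0,0,0,0],
    [0.5,-0.687,-0.941,0,0,0,0],
    [0.5,-0.687,-0.941,0,0,0,0],
    [0.5,-0.687,-0.941,0,0,0,0],
    [0.5,-0.687,-0.941,0,0,0,0],
    [0.5,-0.687,-0.941,0,0,0,0],
    [0.5,-0.687,-0.941,0,0,0,0],
    [0.5,-0.687,-0.941,0,0,0,0]
  ]
}}

```text
t: 2.1
ee_pos: [457.9, 294.4, 230.9]
orientation: [-3.141, -0.001, -3.108]
contact_force: [0.1, -0.6, -0.3]
grip_width: 0.749
gripper_force: 0.0
```

>>> {"op": "servo_tool", "data": {
  "rows": [
    [0.5,-0.687,-0.941,0,0,0,0],
    [0.5,-0.687,-0.941,0,0,0,0],
    [0.5,0,0,0,0,0,0],
    [0.5,0,0,0,0,0,0]
  ]
}}

```text
t: 2.6
ee_pos: [492.7, 250.4, 231.0]
orientation: [3.141, -0.001, -3.107]
contact_force: [0.7, 0.1, 0.6]
grip_width: 0.743
gripper_force: 0.0
```

>>> {"op": "servo_tool", "data": {
  "rows": [
    [0.5,0,-0.08,1,0,0,0],
    [0.5,0,0,1,0,0,0],
    [0.5,0,0,1,0,0,0],
    [0.5,0,0,1,0,0,0],
    [0.5,0,0,0.8,0,0,0],
    [0.5,0,0,0,0,0,0]
  ]
}}

```text
t: 3.35
ee_pos: [491.5, 248.5, 109.9]
orientation: [-3.141, -0.004, -3.105]
contact_force: [-0.4, 0.9, 0.4]
grip_width: 0.751
gripper_force: 0.0
```

Run:
```python
from h import *
I=[cam(n)['color'][:,:,::-1] for n in('top','side')]
a=I[0][150:250,130:230];b=I[1][120:220,150:250]
cv2.imwrite('pics/g.png',np.hstack([cv2.resize(i,(400,400),interpolation=cv2.INTER_CUBIC) for i in(a,b)]))
```

```text
(no output)
```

View pics/g.png

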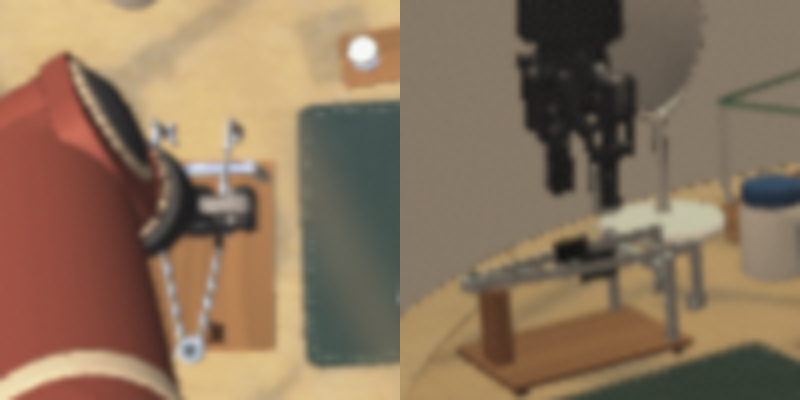

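The fingers straddle the plates (side tips about (560,185) and (605,205), above the black plates). Descending and gripping to about 42 mm.

>>> {"op": "servo_tool", "data": {
  "rows": [
    [0.5,0,0,0.8,0,0,0],
    [0.5,0,0,0.8,0,0,0],
    [0.5,0,0,0.72,0,0,0],
    [0.5,0,0,0,0,0,0],
    [0.1,0,0,0,0,0,0],
    [0.1,0,0,0,0,0,0],
    [0.1,0,0,0,0,0,0]
  ],
  "force": 30
}}

```text
t: 4.32
ee_pos: [494.5, 248.4, 54.7]
orientation: [3.14, 0.003, -3.107]
contact_force: [-0.3, 1.3, 5.2]
grip_width: 0.549
gripper_force: 6.7
```

>>> {"op": "servo_tool", "data": {
  "rows": [
    [0.0,0,0,0,0,0,0],
    [0.0,0,0,0,0,0,0],
    [-0.03,0,0,0,0,0,0],
    [-0.03,0,0,0,0,0,0]
  ]
}}

```text
t: 4.82
ee_pos: [495.0, 248.2, 55.4]
orientation: [3.14, 0.004, -3.108]
contact_force: [-0.7, 1.0, 10.1]
grip_width: 0.485
gripper_force: 10.4
```

>>> {"op": "servo_tool", "data": {
  "rows": [
    [-0.03,0,0,-0.3,0,0,0],
    [-0.03,0,0,-0.5,0,0,0],
    [-0.03,0,0,-0.8,0,0,0],
    [-0.03,0,0,-0.8,0,0,0],
    [-0.03,0,0,-0.8,0,0,0],
    [-0.03,0,0,-0.8,0,0,0],
    [-0.03,0,0,-0.4,0,0,0],
    [-0.03,0,0,0,0,0,0]
  ]
}}

```text
t: 5.82
ee_pos: [493.8, 247.5, 163.9]
orientation: [3.141, 0.001, -3.108]
contact_force: [0.0, 0.2, -0.8]
grip_width: 0.484
gripper_force: 7.3
```

>>> {"op": "servo_tool", "data": {
  "rows": [
    [-0.03,0,0,0,0,0,0],
    [-0.03,0,0,0,0,0,0]
  ]
}}

```text
t: 6.08
ee_pos: [493.1, 247.2, 162.4]
orientation: [-3.141, -0.002, -3.108]
contact_force: [-0.3, 0.3, -1.8]
grip_width: 0.483
gripper_force: 7.3
```

```bash
cat > tm.py <<'E'
from h import *
import sys
T=cam('top');S=cam('side')
z0=float(sys.argv[2])
for nm,d in(('T',T),('S',S)):
    e=robot.read_state()['ee_pos']; W=cloud(d);X,Y,Z=np.moveaxis(W,-1,0); C=d['color']
    m=(abs(X-e[0]-75)<35)&(abs(Y-e[1])<60)&(Z>z0-62)&(Z<z0+30)
    for x0 in range(int(e[0])+20,int(e[0])+110,8):
        q=m&(X>=x0)&(X<x0+8)
        if q.sum(): y=Y[q];c=(y.max()+y.min())/2;L=y[y>c];R_=y[y<=c]; print(nm,x0+4,q.sum(),y.min().round(),y.max().round(),'mid',((np.median(L) if L.size else c)/2+np.median(R_)/2).round(1),'z',Z[q].min().round(),Z[q].max().round())
print(robot.read_state()['ee_pos'],robot.read_state()['orientation'],robot.read_state()['grip_width'])
cv2.imwrite(sys.argv[1],np.hstack([cv2.resize(i,(400,400),interpolation=cv2.INTER_CUBIC) for i in(eval(sys.argv[3]))]))
E
python3 tm.py pics/l.png 170 "(T['color'][140:240,150:250,::-1],S['color'][100:200,160:260,::-1])"
```

```text
T 533 3 225.0 227.0 mid 225.7 z 186.0 190.0
T 541 5 225.0 228.0 mid 226.1 z 185.0 188.0
T 549 3 225.0 225.0 mid 225.3 z 185.0 187.0
T 557 13 224.0 271.0 mid 247.3 z 141.0 189.0
T 565 33 223.0 272.0 mid 247.9 z 133.0 191.0
T 573 29 223.0 273.0 mid 247.1 z 134.0 189.0
T 581 2 267.0 267.0 mid 267.3 z 131.0 142.0
S 533 8 222.0 268.0 mid 246.5 z 179.0 188.0
S 541 15 219.0 269.0 mid 246.6 z 180.0 189.0
S 549 18 223.0 271.0 mid 247.1 z 180.0 190.0
S 557 15 221.0 273.0 mid 248.1 z 136.0 189.0
S 565 62 219.0 274.0 mid 247.3 z 133.0 189.0
S 573 65 220.0 278.0 mid 247.6 z 132.0 189.0
S 581 5 225.0 268.0 mid 248.6 z 135.0 145.0
[493.31137144 247.3166931  162.6496803 ] [-3.14093544e+00 -1.23466503e-03 -3.10784793e+00] 0.48540440269628826
```

View pics/l.png

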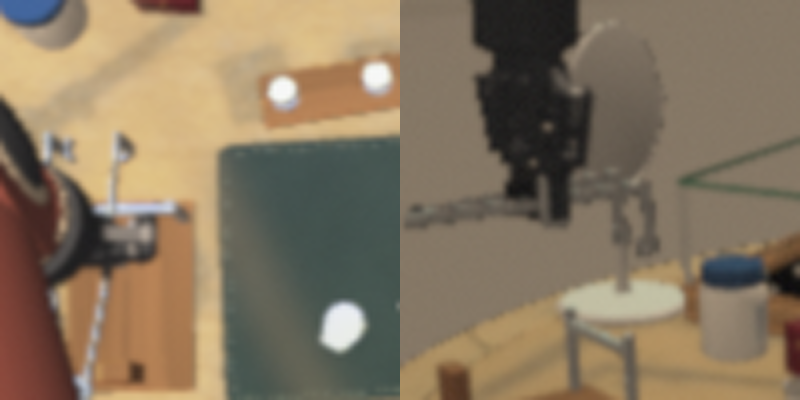

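Tongs are held level, jaws around (573,247) and hanging clear of the rest (side crop (640,240)). Moving above the left ring.

>>> {"op": "servo_tool", "data": {
  "rows": [
    [-0.03,-0.205,-0.4,0,0,0,0],
    [-0.03,-0.411,-0.797,0,0,0,0],
    [-0.03,-0.411,-0.797,0,0,0,0],
    [-0.03,-0.411,-0.797,0.4,0,0,0],
    [-0.03,-0.411,-0.797,0.8,0,0,0],
    [-0.03,-0.411,-0.797,0.8,0,0,0],
    [-0.03,-0.205,-0.4,0,0,0,0],
    [-0.03,0,0,0,0,0,0]
  ]
}}

```text
t: 7.18
ee_pos: [560.1, 128.9, 113.9]
orientation: [-3.141, 0.001, -3.11]
contact_force: [-0.5, -0.6, -1.0]
grip_width: 0.487
gripper_force: 7.3
```

>>> {"op": "servo_tool", "data": {
  "rows": [
    [-0.03,0,0,0,0,0,0],
    [-0.03,0,0,0,0,0,0]
  ]
}}

```text
t: 7.42
ee_pos: [559.1, 131.5, 114.1]
orientation: [3.141, 0.001, -3.106]
contact_force: [-0.1, 0.0, -1.3]
grip_width: 0.485
gripper_force: 7.3
```

```bash
python3 tm.py pics/m.png 130 "(T['color'][130:200,190:260,::-1],S['color'][155:225,220:290,::-1])"
python3 - <<'E'
from h import *
for n in('top','side'):
    d=cam(n);W=cloud(d);X,Y,Z=np.moveaxis(W,-1,0)
    for z in(30,36):
        m=(np.hypot(X-638,Y-130)<20)&(Z>z)&(Z<48);v,u=np.where(m);print(n,z,m.sum(),u.mean(),v.mean(),W[m].mean(0).round(1),ray(d,u.mean(),v.mean(),40).round(1), W[m].min(0).round(),W[m].max(0).round())
E
```

```text
T 631 4 108.0 109.0 mid 108.7 z 91.0 141.0
T 639 3 108.0 108.0 mid 108.1 z 110.0 138.0
S 599 4 110.0 112.0 mid 111.0 z 132.0 140.0
S 607 14 106.0 155.0 mid 131.2 z 131.0 140.0
S 615 15 108.0 158.0 mid 132.1 z 131.0 141.0
S 623 17 107.0 156.0 mid 131.9 z 133.0 141.0
S 631 63 105.0 158.0 mid 131.2 z 86.0 142.0
S 639 64 105.0 159.0 mid 132.0 z 85.0 141.0
[559.11713551 130.97769922 113.79209192] [ 3.14109738e+00  6.29390781e-04 -3.10633281e+00] 0.4912587791486939<stdin>:5: RuntimeWarning: Mean of empty slice.
  ret = ret.dtype.type(ret / rcount)
  ret = um.true_divide(
Traceback (most recent call last):
ValueError: zero-size array to reduction operation minimum which has no identity
```

View pics/m.png

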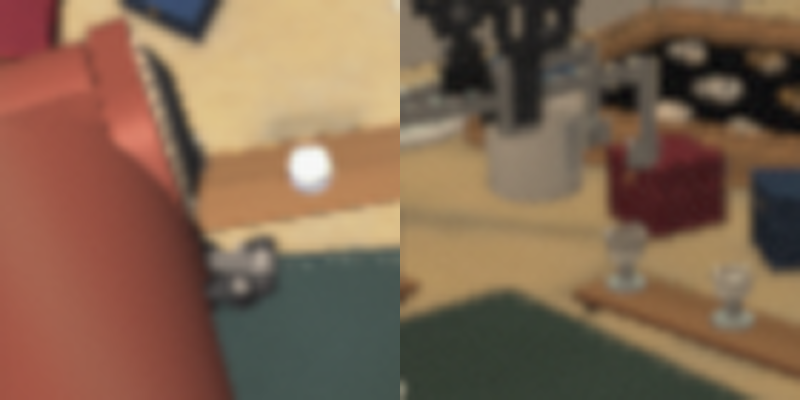

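Run:
```python
from h import *
for n in('top','side'):
    d=np.load(n+'0.npy',allow_pickle=True).item();d={k:(v.item() if v.ndim==0 else v) for k,v in d.items()};W=cloud(d);X,Y,Z=np.moveaxis(W,-1,0)
    for x,y in((638,130),(650,56),(662,-18)):
      for z,p in((36,39),):
        m=(np.hypot(X-x,Y-y)<20)&(Z>z)&(Z<48);v,u=np.where(m);print(n,y,m.sum(),ray(d,u.mean(),v.mean(),p)[:2].round(1),ray(d,(u.min()+u.max())/2,(v.min()+v.max())/2,p)[:2].round(1),W[m].mean(0).round(1))
      if n=='top':
        g=d['color'].min(-1).astype(int);m=(np.hypot(X-x,Y-y)<22)&(g>190);v,u=np.where(m);print('  white',m.sum(),ray(d,u.mean(),v.mean(),36)[:2].round(1))
d=cam('side');W=cloud(d);X,Y,Z=np.moveaxis(W,-1,0)
m=(abs(X-638)<30)&(abs(Y-130)<40)&(Z>70)&(Z<100);n,l,s,c=cv2.connectedComponentsWithStats(m.astype(np.uint8))
for i in range(1,n):
    if s[i,4]>5:print('jaw',s[i,4],ray(d,*c[i],91)[:2].round(1),W[l==i].mean(0).round(1),W[l==i].min(0).round(),W[l==i].max(0).round())
```

```text
top 130 18 [637.3 131.4] [637.4 129.8] [636.7 131.1  41.4]
  white 32 [637.2 129.3]
top 56 12 [648.8  57.5] [649.3  58.1] [648.7  57.5  39.1]
  white 33 [649.3  56.7]
top -18 18 [662.4 -16.7] [662.8 -16.8] [662.4 -16.7  39.1]
  white 19 [663.3 -17.3]
side 130 30 [639.9 133.8] [640.1 134.4] [636.2 128.5  41.3]
side 56 26 [650.6  56.4] [649.1  54.1] [649.8  55.5  39.5]
side -18 27 [663.  -18.3] [662.9 -18.1] [663.2 -18.1  38.9]
jaw 24 [637.9 156.8] [635.  152.5  92.6] [627. 148.  85.] [644. 157. 100.]
jaw 26 [638.3 113.6] [636.  110.3  92.3] [629. 103.  85.] [649. 115.  99.]
```

Jaws are centred over the ring to about 1–2 mm (jaw mid about (638,132), ring about (637.5,131)). Lowering.

>>> {"op": "servo_tool", "data": {
  "rows": [
    [-0.03,0,-0.04,0.4,0,0,0],
    [-0.03,0,0,0.5,0,0,0],
    [-0.03,0,0,0.5,0,0,0],
    [-0.03,0,0,0.4,0,0,0],
    [-0.03,0,0,0.27,0,0,0],
    [-0.03,0,0,0,0,0,0],
    [-0.03,0,0,0,0,0,0]
  ]
}}

```text
t: 8.5
ee_pos: [559.6, 129.2, 61.9]
orientation: [3.141, 0.001, -3.108]
contact_force: [0.9, -0.4, -1.3]
grip_width: 0.488
gripper_force: 7.3
```

Run:
```python
from h import *
d=cam('side');W=cloud(d);X,Y,Z=np.moveaxis(W,-1,0)
m=(abs(X-638)<30)&(abs(Y-130)<45)&(Z>26)&(Z<75)
n,l,s,c=cv2.connectedComponentsWithStats(m.astype(np.uint8))
for i in range(1,n):
    if s[i,4]>5:print(s[i,4],W[l==i].mean(0).round(1),W[l==i].min(0).round(),W[l==i].max(0).round())
i=d['color'][170:220,235:285,::-1];cv2.imwrite('pics/n.png',cv2.resize(i,(600,600),interpolation=cv2.INTER_CUBIC))
print(robot.read_state()['ee_pos'])
```

```text
120 [635.8 126.   46.9] [625. 104.  27.] [647. 156.  74.]
[559.63958391 129.15875125  61.9719103 ]
```

View pics/n.png

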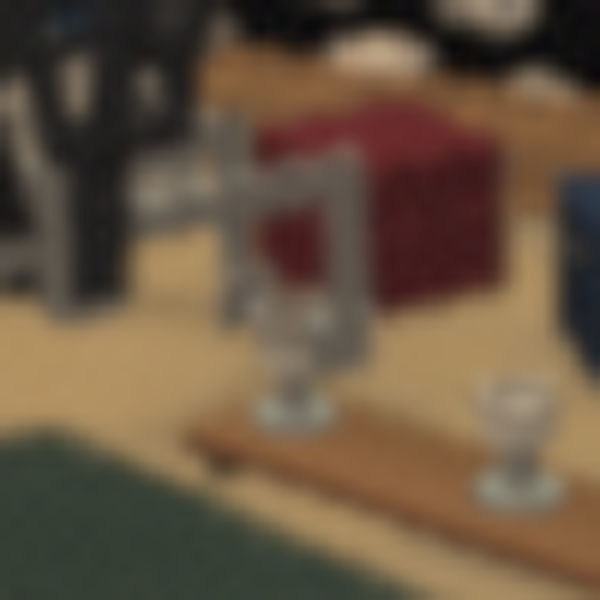

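Ring (295,315) sits between the jaws (235,290) and (345,340), at the right height. Closing.

>>> {"op": "servo_tool", "data": {
  "rows": [
    [-0.15,0,0.04,0,0,0,0],
    [-0.22,0,0,0,0,0,0],
    [-0.27,0,0,0,0,0,0],
    [-0.35,0,0,0,0,0,0],
    [-0.53,0,0,0,0,0,0],
    [-0.53,0,0,0,0,0,0],
    [-0.53,0,0,0,0,0,0]
  ],
  "force": 50
}}

```text
t: 9.43
ee_pos: [559.4, 129.9, 61.7]
orientation: [-3.141, 0.0, -3.108]
contact_force: [0.1, -0.8, 2.3]
grip_width: 0.332
gripper_force: 49.4
```

>>> {"op": "servo_tool", "data": {
  "rows": [
    [-0.53,0,0,0,0,0,0],
    [-0.53,0,0,0,0,0,0]
  ]
}}

```text
t: 9.68
ee_pos: [559.3, 129.9, 61.7]
orientation: [-3.141, 0.0, -3.108]
contact_force: [-1.5, -0.8, 2.0]
grip_width: 0.337
gripper_force: 49.5
```

28.5 mm with 49 N: closed on the ring. Lifting straight up.

>>> {"op": "servo_tool", "data": {
  "rows": [
    [-0.53,0,0,-0.2,0,0,0],
    [-0.53,0,0,-0.4,0,0,0],
    [-0.53,0,0,-0.7,0,0,0],
    [-0.53,0,0,-0.9,0,0,0],
    [-0.53,0,0,-0.9,0,0,0],
    [-0.53,0,0,-0.9,0,0,0],
    [-0.53,0,0,-0.8,0,0,0],
    [-0.53,0,0,-0.4,0,0,0]
  ]
}}

```text
t: 10.68
ee_pos: [559.5, 130.5, 193.1]
orientation: [3.141, 0.002, -3.107]
contact_force: [0.5, 0.7, -1.7]
grip_width: 0.331
gripper_force: 49.3
```

Run:
```python
from h import *
d=cam('side');e=robot.read_state();print(e['ee_pos'],e['grip_width'],e['gripper_force'])
P=d['R']@np.array([e['ee_pos'][0]+80,e['ee_pos'][1],e['ee_pos'][2]-23])+d['t'];u,v=(P[:2]/P[2]*d['f']+[d['cx'],d['cy']]).astype(int);print(u,v)
i=d['color'][v-30:v+70,u-50:u+50,::-1];cv2.imwrite('pics/o.png',cv2.resize(i,(600,600),interpolation=cv2.INTER_CUBIC))
for n in('top','side'):
    D=np.load(n+'0.npy',allow_pickle=True).item();D={k:(v.item() if v.ndim==0 else v) for k,v in D.items()};W=cloud(D);X,Y,Z=np.moveaxis(W,-1,0)
    m=(np.hypot(X-549,Y+215)<60)&(Z>15)&(Z<30);v,u=np.where(m);P=np.array([ray(D,a,b,22)[:2] for a,b in zip(u,v)],np.float32);print(n,'rim',cv2.minEnclosingCircle(P),P.min(0),P.max(0))
```

```text
[559.96273869 130.59338881 193.80792504] 0.33419046216986426 49.34320628643036
259 153
top rim ((548.805419921875, -213.87380981445312), 40.93405532836914) [ 508.01727 -254.71632] [ 586.9235  -173.89107]
side rim ((548.177001953125, -216.02842712402344), 46.0760612487793) [ 504.89658 -258.11505] [ 592.42487 -171.0503 ]
```

View pics/o.png

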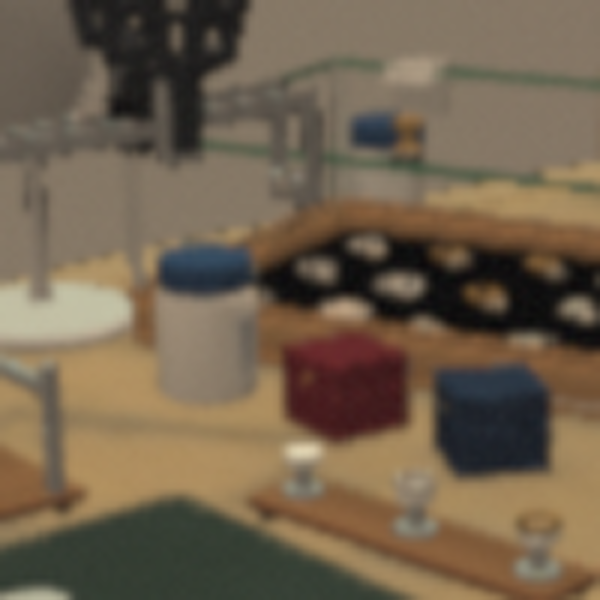

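Left pedestal (302,460) is bare, both studded rings are in place, and the ring is in the jaws near (295,185). Carrying it to the dish (548.5,-215).

>>> {"op": "servo_tool", "data": {
  "rows": [
    [-0.53,0.127,-0.428,0,0,0,0],
    [-0.53,0.255,-0.857,0,0,0,0],
    [-0.53,0.255,-0.857,0,0,0,0],
    [-0.53,0.255,-0.857,0,0,0,0],
    [-0.53,0.255,-0.857,0,0,0,0],
    [-0.53,0.255,-0.857,0,0,0,0],
    [-0.53,0.255,-0.857,0,0,0,0],
    [-0.53,0.255,-0.857,0,0,0,0]
  ]
}}

```text
t: 11.72
ee_pos: [515.7, -34.9, 191.2]
orientation: [-3.141, -0.001, -3.11]
contact_force: [-0.1, 0.3, -1.2]
grip_width: 0.331
gripper_force: 49.3
```

>>> {"op": "servo_tool", "data": {
  "rows": [
    [-0.53,0.255,-0.857,0,0,0,0],
    [-0.53,0.255,-0.857,0,0,0,0],
    [-0.53,0.255,-0.857,0,0,0,0],
    [-0.53,0.255,-0.857,0,0,0,0],
    [-0.53,0.255,-0.857,0,0,0,0],
    [-0.53,0.255,-0.857,0,0,0,0],
    [-0.53,0.255,-0.857,0,0,0,0],
    [-0.53,0.255,-0.857,0,0,0,0]
  ]
}}

```text
t: 12.72
ee_pos: [469.8, -207.4, 191.2]
orientation: [-3.141, -0.001, -3.11]
contact_force: [0.1, -0.1, -1.5]
grip_width: 0.335
gripper_force: 49.3
```

>>> {"op": "servo_tool", "data": {
  "rows": [
    [-0.53,0.127,-0.428,0,0,0,0],
    [-0.53,0,0,0,0,0,0],
    [-0.53,0,0,0,0,0,0],
    [-0.53,0,0,0,0,0,0],
    [-0.53,0,0,0,0,0,0],
    [-0.53,0,0,0,0,0,0],
    [-0.53,0,0,0,0,0,0],
    [-0.53,0,0,0,0,0,0]
  ]
}}

```text
t: 13.72
ee_pos: [468.9, -216.0, 191.6]
orientation: [-3.142, -0.0, -3.108]
contact_force: [0.0, 0.6, -1.2]
grip_width: 0.338
gripper_force: 49.4
```

Run:
```python
from h import *
e=robot.read_state();print(e['ee_pos'],e['orientation'],e['grip_width'],e['gripper_force'],abs(e['qd']).max())
o=[]
for n in('top','side'):
    d=cam(n);W=cloud(d);X,Y,Z=np.moveaxis(W,-1,0);m=(abs(X-549)<30)&(abs(Y+215)<40)&(Z>150)&(Z<190);print(n,m.sum(),W[m].mean(0).round(1) if m.any() else 0)
    P=d['R']@np.array([e['ee_pos'][0]+80,e['ee_pos'][1],e['ee_pos'][2]-23])+d['t'];u,v=(P[:2]/P[2]*d['f']+[d['cx'],d['cy']]).astype(int);print(u,v)
    o.append(cv2.resize(d['color'][max(v-30,0):v+30,u-30:u+30,::-1],(400,400),interpolation=cv2.INTER_CUBIC))
cv2.imwrite('pics/p.png',np.hstack(o))
```

```text
[ 468.89984154 -215.97636937  191.56874326] [-3.14155271e+00 -8.63829668e-05 -3.10778412e+00] 0.3380034169771545 49.350961446762085 0.0031708973073430466
top 42 [ 545.  -215.8  173.2]
341 184
side 175 [ 543.7 -216.2  174. ]
321 191
```

View pics/p.png

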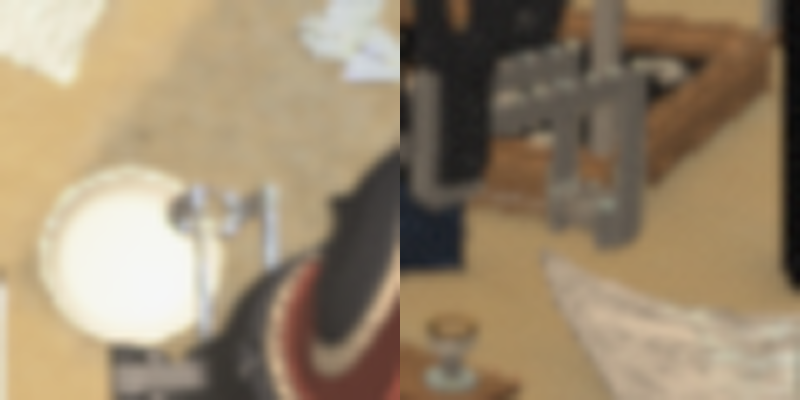

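The ring is pinched between the jaws in both views (top crop (235,212), side crop (580,200)). The jaws are at about (547,-216) against the dish at (548.5,-215), and still. The dish's offset in the top view is parallax.

```bash
python3 -c "
from plant import robot
print(robot.finish_job())"
```

```text
the job is handed in; nothing more can be done
None
```

The job is handed in at about 14 s on the robot's clock (limit 45 s), with no verdict returned: the plain band is pinched in the tongs, held still within about 2 mm of the dish centre and about 14 cm above its rim, with both studded rings seen on their pedestals after the lift.

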